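Set an electric lamp on the aarti stand

TASK

Lift the top diya off the nested pile of three and set it upright in the middle of the aarti stand's dish, its wick lip pointing straight away from the stand's handle. Then put the battery tealight upright inside that diya. Set both down gently without dropping them, keep the diya level, and leave the other two diyas nested where they are and everything else in its place.

Things in the scene. Friction and masses are not known exactly. Their poses are not given: they have to be found in the camera images.
- diya_top: Top one of three alike terracotta diyas (round lamp bowls) nested in a pile; 64 mm across, 33 high, 90 g. Origin: centre of underside; z up, x to its wick lip. Foot 36 mm across, tapering to 50 at 14 up; there a flat shoulder steps out to an upright wall 59 across, with an upright rim band 64 across, 26 to 33 up. Inside: flat floor 17 mm above the underside, walls upright, 54 across.
- diya_lip (a point): Tip of the top diya's wick lip, a small V-shaped spout on the rim: 46 mm along x from the diya's axis, 28.5 mm above its underside. The lip is 32 mm wide where it leaves the rim and spans heights 24 to 33 mm.
- diya_middle: Middle diya of the pile, same shape; stays. In the pile each diya's shoulder rests on the rim of the one below, 19 mm higher up, with 2 mm of sideways play, so only the uppermost 19 mm of the pile belong to the top diya.
- diya_bottom: Bottom diya of the pile, same shape, standing on the shelf; stays.
- stand: Loose steel aarti stand, about 0.8 kg: round foot 114 mm across, thin stem, round flat dish on top (floor 85 mm up, 84 across inside, rim 90 up) and one loop handle of bent rod, 30 wide, jutting level from the dish at 85 height to 128 mm from the axis. Origin: centre of underside; z up; the handle points along -x, so the diya's lip must point along +x.
- stand_dish (a point): Centre of the dish's floor, where the diya's underside belongs: 85 mm above the stand's origin.
- tealight: Battery tealight, 22 g: white plastic puck 37 mm across, 20 high, with a stiff plastic flame on top: a 12 mm round stub from 20 to 36 mm up, then a tapering tip to 43. Origin: centre of underside; z up. Toggle switch flush underneath. Starts on the shelf; in a diya its underside is 17 mm above the diya's and the flame stands clear of the rim.
- matchbox: Bystander: matchbox 52 x 36 x 15 mm lying flat; origin under its centre.
- bowl: Bystander: small open steel bowl 54 mm across, 24 mm high; origin under its centre.
- bell: Bystander: brass hand bell standing mouth down, 62 mm across, 92 mm high; origin under its centre.
Things that resemble listed ones, but are neither listed nor needed, are in the scene too. Leave any green look-alike of the diya_top alone.

How it is judged:
By the outcome, as a careful person would: the job done as asked, in the order asked, and still so for the second after the job is handed in, with the robot touching nothing.
It also fails if it takes over 61 s, if anything falls off the work surface, if the arm or the gripper's body presses on something with over 40 N, if the wrist force passes 120 N, or if a joint passes its speed limit or range.

ROBOT

A 7-joint arm with a two-finger parallel gripper is mounted at the origin on the work surface. World frame = base frame: x ahead of the robot, y to its left, z up, the work surface at z = 0. Lengths are in mm, angles in rad, forces in N, time in s.
With the tool pointing down it reaches from about 425 to 825 mm from the base axis. Payload 3.6 kg.
Tool frame: the origin (TCP) lies at the very end of the fingers, on their centre line; the grasp point (between the pads) lies 19 mm behind it (robot.pinch_z is the distance from the TCP to the grasp point, in mm); z points along the fingers, y is the line along which they close (so a half turn about z gives the same grasp; the last joint's range is limited). The gripper opens to 93 mm and grips with 3 to 60 N. Pads are 15 mm wide; open, the fingers measure 128 mm over their backs; the gripper's body (75 mm by 188 mm) begins 65 mm behind the grasp point.
Start: joints at [1.19, 0.615, -0.013, 1.423, 0.008, 1.103, -0.04], TCP at [225.212, -609.706, 218.64] pointing down, gripper open.
Joint ranges: [-3.12, 3.12], [-0.3, 2.06], [-1.34, 1.32], [0.26, 2.42], [-1.36, 4.5], [0.01, 1.98], [-2.84, 2.84]. Speed limits (rad/s): [2.79, 2.79, 3.14, 3.14, 3.14, 3.14, 3.14].

INTERFACE

Orientations are given as a unit quaternion [x, y, z, w].
In Python, from plant import robot, eyes gives the robot as it stands. The module is installed in compiled form; this text tells all that it offers.
- The arm moves only by the tool apply_moves, never from a script. Its argument "rows" is a list that holds one entry, the list of rows, each a list of 5 numbers: the opening, from 0 (shut) to 1 (fully open), then the shift along the tool's x, y, z in mm, then the turn about the tool's z in degrees. In form: [[[hand, x, y, z, turn], ...]]. A call has exactly 5 rows; each row shifts and turns the commanded pose from where the row before left it, along the tool's axes as they then stand; what a row does not reach is not made up. A row lasts 1/8 s, in which the tool goes at most 62.5 mm and 10.7 degrees, less where a joint would pass 70% of its speed; a pose out of reach is approached as far as the arm can. A call with a gripper value outside its range is refused whole. The fingers move at their own pace and stop on an object; "force" is the grip in N (left out, the last holds). Time passes only in rows, so rows that do not move let the fingers close, or fill a call up. It gives the time, the measured TCP pose, the force, the opening and the grip force at its end, in the units of the state.
- robot.observe(): the state, without advancing time (a new reading comes with each control period).
- eyes.snapshot(name): name is "side" or "top"; returns a dict with "img" (420x560x3 uint8, red, green, blue), "K" (3x3 intrinsics, pixels), "world_from_camera" (4x4, takes a point from camera to world coordinates). Camera axes: x right, y up, looking along -z (the intrinsics and any distortion apply to the point x, -y, -z); pixel columns grow to the right and rows downward; lengths in mm; the calibration is good to about 2 mm. A picture is of the moment at which its call begins. There is no depth.
- robot.finish_job(): hands the job in; it is judged then, once.
Trained networks look in the newest picture that a camera, given by its name, has taken for a name from the list of things; names that differ only in an ending like _2 or _b are one class to them, and where a whole thing is asked for, a point or a joint stands for the part that bears it (a point fixed in the world has none). Each returns a list of dicts, best first, with "conf" (0 to 1); they miss things now and then, are a little off and sometimes report something else, mostly with a low value. They report only what shows in the picture. A call takes as long as a camera call. They do not tell look-alikes from the thing itself.
- eyes.spot_in(camera, name): "extent" ([centre column, centre row, width, height] in pixels, round what is visible of it).
- eyes.cut_out(camera, name): "region" (420x560 bool, what is visible of it) and "extent" ([centre column, centre row, width, height] in pixels, round what is visible of it).
The state is a dict: "t": time; "joint_positions": joint angles; "joint_vel": joint speeds; "effort": joint torques, N m; "tool_pos": TCP position; "tool_rot": TCP orientation; "force": force on the tool from outside, world axes, zero at the start; "torque": the same for the moment, N m; "width": finger opening in mm; "grip_force": force on a finger pad.
Only numpy, scipy, OpenCV 4.12 (cv2) and the standard library are available. Lean on these libraries where they do the work, as an engineer would, in place of code of your own. Each camera call takes 0.05 s, during which the arm holds its last target. There are 200 camera calls.

## Working session

There is one attempt and no reset: what is moved stays moved. The work goes in short steps, Python scripts to look and compute and a tool call to move; the robot and the scene stay as the last step left them, time stands still between calls to the robot, and variables do not carry over. Pictures are saved under pics/ and viewed, at most 10 in all, crops included, and the job is handed in when it is done.

Besides the shell and the picture viewer there is one more tool, called after "Emit:" in YAML: its name, and indented under it one key for each argument. apply_moves: Moves the arm, as the interface text tells. Its arguments: {"type":"object","properties":{"rows":{"type":"array"},"force":{"type":"number"}},"required":["rows"]}

```bash
mkdir -p pics
cat > h.py <<'E'
import numpy as np, cv2
from plant import robot, eyes
def snap(n,f=None):
    s=eyes.snapshot(n)
    if f: cv2.imwrite('pics/'+f,s['img'][:,:,::-1])
    return s
def ray(s,u,v):
    K,T=np.array(s['K']),np.array(s['world_from_camera'])
    d=np.linalg.inv(K)@[u,v,1]; d=T[:3,:3]@[d[0],-d[1],-d[2]]
    return T[:3,3],d/np.linalg.norm(d)
def atz(s,u,v,z):
    o,d=ray(s,u,v); return o+d*(z-o[2])/d[2]
def proj(s,p):
    K,T=np.array(s['K']),np.array(s['world_from_camera'])
    c=T[:3,:3].T@(np.array(p)-T[:3,3]); c=K@[c[0],-c[1],-c[2]]; return c[:2]/c[2]
def tri(a,b):
    (o1,d1),(o2,d2)=a,b
    A=np.stack([d1,-d2],1); t=np.linalg.lstsq(A,o2-o1,rcond=None)[0]
    p,q=o1+t[0]*d1,o2+t[1]*d2
    return (p+q)/2,np.linalg.norm(p-q)
E
python3 - <<'E'
from h import *
np.set_printoptions(precision=1,suppress=True)
for c in ('side','top'):
    s=snap(c,c+'0.png'); print(c,s['K'],s['world_from_camera'],s.keys())
    for n in ('diya_top','diya_lip','stand','stand_dish','tealight','matchbox','bowl','bell'):
        print(n,[(round(r['conf'],2),np.round(r['extent'])) for r in eyes.spot_in(c,n)])
print(robot.observe())
E
```

```text
side [[435.3   0.  283.4]
 [  0.  435.3 204.6]
 [  0.    0.    1. ]] [[ -0.8   0.4  -0.4 243.5]
 [ -0.6  -0.6   0.6 427. ]
 [  0.    0.7   0.7 603. ]
 [  0.    0.    0.    1. ]] dict_keys(['img', 'K', 'world_from_camera'])
diya_top [(0.93, array([272., 194.,  40.,  33.])), (0.63, array([326., 305.,  52.,  44.])), (0.49, array([258., 145.,  26.,  44.]))]
diya_lip [(0.59, array([272., 195.,  38.,  29.])), (0.57, array([327., 309.,  50.,  41.]))]
stand [(0.58, array([220., 313., 120.,  94.]))]
stand_dish [(0.64, array([221., 315., 124., 100.]))]
tealight [(0.57, array([333., 128.,  17.,  25.]))]
matchbox [(0.71, array([324., 183.,  35.,  25.]))]
bowl [(0.87, array([208., 252.,  31.,  27.]))]
bell [(0.82, array([259., 145.,  29.,  46.]))]
top [[508.9   0.  276.9]
 [  0.  508.9 207.7]
 [  0.    0.    1. ]] [[ -0.    1.   -0.1 453.3]
 [ -1.   -0.   -0.   11.2]
 [ -0.    0.1   1.  946.3]
 [  0.    0.    0.    1. ]] dict_keys(['img', 'K', 'world_from_camera'])
diya_top [(0.85, array([297., 202.,  33.,  44.])), (0.55, array([226., 310.,  34.,  44.]))]
diya_lip [(0.93, array([226., 312.,  36.,  42.])), (0.59, array([297., 204.,  33.,  41.]))]
stand [(0.24, array([355., 141.,  29.,  29.]))]
stand_dish [(0.88, array([158., 257.,  73., 100.])), (0.31, array([297., 202.,  33.,  42.]))]
tealight [(0.74, array([439., 183.,  22.,  17.]))]
matchbox [(0.88, array([361., 226.,  23.,  32.]))]
bowl [(0.68, array([217., 192.,  30.,  28.]))]
bell [(0.72, array([356., 141.,  30.,  32.]))]
{'t': 0.9, 'joint_positions': array([ 1.2,  0.6, -0. ,  1.4,  0. ,  1.1, -0. ]), 'joint_vel': array([ 0.,  0., -0., -0.,  0.,  0.,  0.]), 'effort': array([ -0. , -45.9,   0.2, -16.6,  -0.1,   0. ,   0. ]), 'tool_pos': array([ 225.2, -609.7,  218.7]), 'tool_rot': array([ 1. ,  0.2,  0. , -0. ]), 'force': array([-0.9,  0.3,  0.8]), 'torque': array([ 0.,  0., -0.]), 'grip_force': 0.0, 'width': 93.28986542996026}
```

View pics/side0.png

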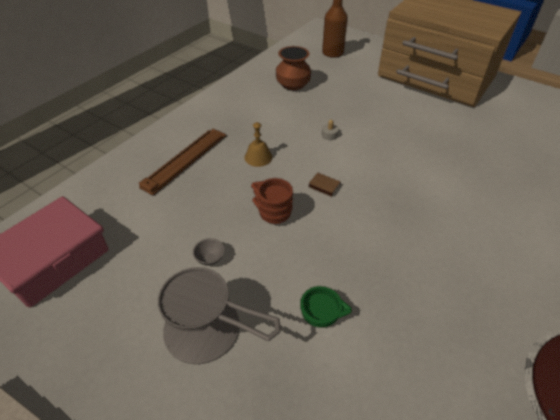

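View pics/top0.png

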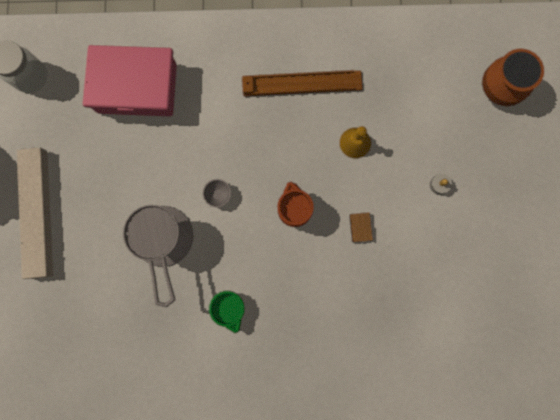

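Candidates for the diya are the terracotta pile at side (272,194) / top (297,202) and the green single diya at side (326,305) / top (226,310), which is the decoy. The bell got one low-confidence report and the pot at side (293,68) isn't a bowl lamp. I choose the terracotta pile: its lip points up-left in the top view, near (291,187). The stand's dish is at top (152,232) with its handle towards (163,303), and the tealight is at top (441,184).

Run:
```python
from h import *
np.set_printoptions(precision=1,suppress=True)
t=snap('top');s=snap('side')
crop=lambda i,u,v,w=45,h=45:cv2.resize(i['img'][v-h:v+h,u-w:u+w,::-1],(380,int(380*h/w)),interpolation=cv2.INTER_CUBIC)
a=np.vstack([np.hstack([crop(t,297,202,38,28),crop(s,272,194,38,28)]),np.hstack([crop(t,158,260,70,52),crop(s,220,313,70,52)])])
cv2.imwrite('pics/crop1.png',a)
for c,i in(('top',t),('side',s)):
    for n in('diya_top','stand_dish','tealight'):
        for r in eyes.cut_out(c,n)[:1]:
            m=r['region'].astype(np.uint8)
            cs=max(cv2.findContours(m,0,2)[0],key=cv2.contourArea)
            print(c,n,r['conf'],r['extent'],m.sum(),cv2.minAreaRect(cs), cv2.moments(cs)['m10']/cv2.moments(cs)['m00'],cv2.moments(cs)['m01']/cv2.moments(cs)['m00'])
            np.save(f'm_{c}_{n}.npy',m)
```

```text
top diya_top 0.93 [223.8, 310.1, 35.6, 41.1] 1061 ((227.50001525878906, 308.5000305175781), (37.11872863769531, 35.329872131347656), 26.56505012512207) 226.86007617155158 309.4918032786885
top stand_dish 0.56 [155.3, 255.2, 74.0, 104.0] 3831 ((165.47657775878906, 249.7880096435547), (100.39922332763672, 67.5045394897461), 62.650123596191406) 158.37227145905135 243.30715575250287
top tealight 0.84 [439.1, 183.4, 21.9, 20.6] 389 ((440.50006103515625, 184.00001525878906), (20.50609588623047, 21.92030906677246), 45.0) 440.2127560521415 183.6708566108007
side diya_top 0.62 [274.6, 191.8, 40.2, 34.2] 968 ((272.5, 193.0), (30.0, 41.0), 90.0) 273.6231329690346 192.3087431693989
side stand_dish 0.75 [220.4, 314.7, 121.6, 95.0] 6716 ((213.8121337890625, 309.29730224609375), (95.21024322509766, 116.05964660644531), 70.1678695678711) 205.9036463930081 316.48000095517824
side tealight 0.47 [329.6, 129.2, 14.8, 23.2] 229 ((329.5, 130.0), (18.0, 15.0), 90.0) 329.57864710676444 131.07497962510186
```

View pics/crop1.png

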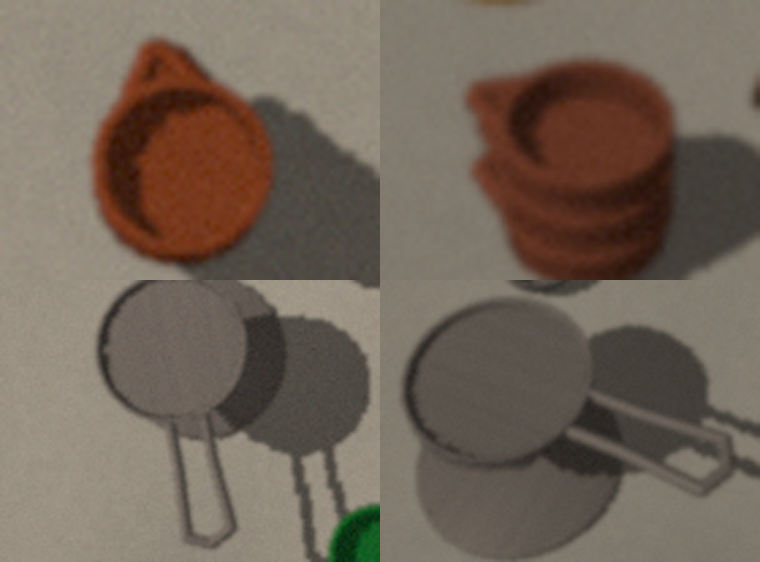

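The close crop confirms the terracotta pile of three, with the top diya's lip tip at top (290,182) / side (252,185). The dish and its handle are clear in both views.

Run:
```python
from h import *
np.set_printoptions(precision=1,suppress=True)
t=snap('top');s=snap('side')
P={'rim':((295.6,208.8),(276.4,191.2)),'lip':((289.6,181.6),(251.6,185.4)),'dish':((151.4,231.2),(193.5,298.6)),'hand':((165,304.9),(275.3,329.9)),'tea':((440.2,183.7),(329.6,131.1))}
for n,(a,b) in P.items(): print(n,*tri(ray(t,*a),ray(s,*b)))
print('tea flame?',[np.round(r['extent']) for r in eyes.spot_in('top','tealight')])
# colour mask outer contour of pile in top
from scipy.optimize import least_squares, minimize
def grad(i):
    g=cv2.GaussianBlur(i['img'].astype(np.float32),(0,0),1.0)
    return np.sqrt(sum(cv2.Sobel(g[:,:,k],5,1,0)**2+cv2.Sobel(g[:,:,k],5,0,1)**2 for k in range(3)))
G={'t':grad(t),'s':grad(s)}
from scipy.ndimage import map_coordinates
th=np.linspace(0,2*np.pi,120,endpoint=False)
def circ(i,g,x,y,z,r):
    p=np.stack([x+r*np.cos(th),y+r*np.sin(th),z+0*th],1)
    K,T=np.array(i['K']),np.array(i['world_from_camera'])
    c=(p-T[:3,3])@T[:3,:3]; u=K[0,0]*c[:,0]/-c[:,2]+K[0,2]; v=-K[1,1]*c[:,1]/-c[:,2]+K[1,2]
    return np.mean(np.minimum(map_coordinates(g,[v,u],order=1),150))
def fit(x0,y0,z,r):
    for nm,f in (('top',lambda q:-circ(t,G['t'],q[0],q[1],z,r)),('side',lambda q:-circ(s,G['s'],q[0],q[1],z,r)),('both',lambda q:-circ(t,G['t'],q[0],q[1],z,r)-circ(s,G['s'],q[0],q[1],z,r))):
        gr=[(f((x0+a,y0+b)),x0+a,y0+b) for a in np.arange(-12,13,1.5) for b in np.arange(-12,13,1.5)]
        b=min(gr); o=minimize(f,b[1:],method='Nelder-Mead'); print('  ',nm,o.x,o.fun)
for n,z,r in (('rim',71,32),('dish',90,44),('dish',90,45),('tea',20,18.5)):
    p,_=tri(ray(t,*P[n][0]),ray(s,*P[n][1])); print(n,z,r); fit(p[0],p[1],z,r)
```

```text
rim [559.6 -10.   70.3] 0.32610048128769015
lip [608.2  -0.9  64.5] 0.7661145097642772
dish [523.3 236.2  83.6] 1.3796073897413077
hand [401.3 211.3  90. ] 2.588626790759125
tea [ 607.9 -279.8   13.8] 0.6868881552598847
tea flame? [array([439., 183.,  19.,  17.])]
rim 71 32
   top [559.6  -8.2] -134.1069793701172
   side [566.4  -8. ] -113.73483276367188
   both [564.5  -7.9] -240.04318237304688
dish 90 44
   top [518.1 234.9] -109.56318664550781
   side [519.8 232.7] -92.85105895996094
   both [518.9 233.1] -197.37774658203125
dish 90 45
   top [521.5 235.7] -116.50745391845703
   side [522.6 234.9] -101.12744140625
   both [521.9 235.7] -210.11013793945312
tea 20 18.5
   top [ 599.5 -289.4] -130.23333740234375
   side [ 591.6 -271.7] -111.25370788574219
   both [ 599.6 -289.3] -211.66668701171875
```

```bash
cat >> h.py <<'E'
def rect(i,cx,cy,z,hw,hh,k):
    # ortho map: right = -y, up = +x ; k px per mm
    c=[(cx+hh,cy+hw),(cx+hh,cy-hw),(cx-hh,cy-hw),(cx-hh,cy+hw)]
    src=np.float32([proj(i,(a,b,z)) for a,b in c]); W,H=int(2*hw*k),int(2*hh*k)
    M=cv2.getPerspectiveTransform(src,np.float32([(0,0),(W,0),(W,H),(0,H)]))
    return cv2.warpPerspective(i['img'][:,:,::-1],M,(W,H),flags=cv2.INTER_CUBIC)
def togo(x,y,z,yaw=None):
    """remaining shift in tool axes; yaw = world angle (deg) of the closing line"""
    from scipy.spatial.transform import Rotation as R
    o=robot.observe(); M=R.from_quat(o['tool_rot']).as_matrix()
    d=M.T@(np.array([x,y,z])-o['tool_pos']); ya=np.degrees(np.arctan2(M[1,1],M[0,1]))
    print('t',round(o['t'],2),'pos',o['tool_pos'].round(1),'shift',d.round(1),'yawY',ya.round(1),'toolz',M[:,2].round(3),'w',round(o['width'],1),'F',o['force'].round(1))
    if yaw is not None: print('turn(world yaw +)',((yaw-ya+90)%180-90).round(1),'-> tool turn is minus that; q7',o['joint_positions'][6].round(2))
E
python3 - <<'E'
from h import *
t=snap('top');s=snap('side')
f=lambda cx,cy,z,hw,hh:np.hstack([cv2.resize(rect(i,cx,cy,z,hw,hh,4),(380,int(380*hh/hw))) for i in (t,s)])
a=np.vstack([f(570,-8,71,56,42),f(480,228,85,110,90)])
cv2.imwrite('pics/rect.png',a); print(a.shape)
togo(561.5,-8.5,150,100)
E
```

```text
(595, 760, 3)
t 1.55 pos [ 225.2 -609.7  218.6] shift [ 523.8 -447.4   68.7] yawY -69.7 toolz [-0.  0. -1.] w 93.2 F [0.4 0.  0. ]
turn(world yaw +) -10.3 -> tool turn is minus that; q7 -0.04
```

View pics/rect.png

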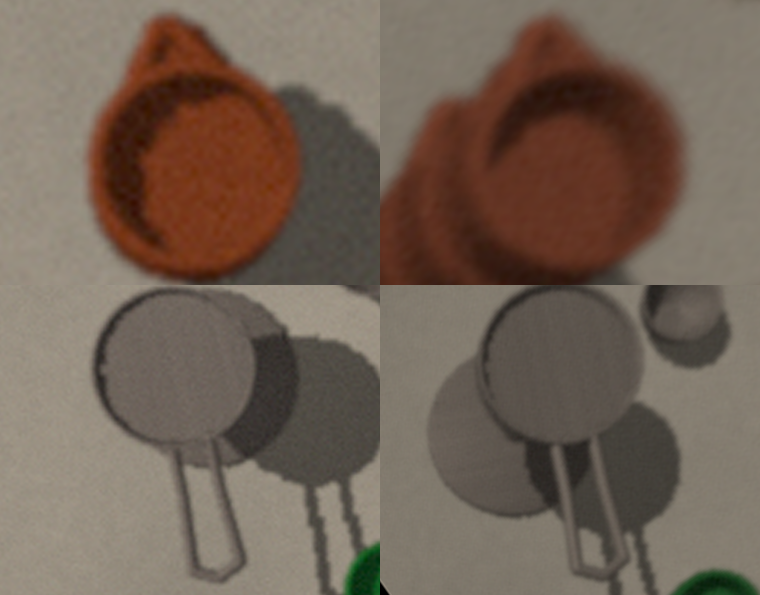

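Read from the rectified views: the top diya's centre is about (562,-9.5) with its rim at 71 mm and lip yaw about 10.5°. The dish centre is about (522,235), and the stand's yaw is about 11°.

Emit:
apply_moves:
  rows:
    - [[1,35,-30,0,0],[1,35,-30,0,0],[1,35,-30,0,0],[1,35,-30,0,0],[1,35,-30,0,0]]
  force: 12

```text
t: 2.17
tool_pos: [338.2, -407.1, 218.9]
tool_rot: [0.984, 0.176, 0.0, 0.0]
force: [0.1, 0.5, 1.4]
width: 93.1
grip_force: 0.0
```

Emit:
apply_moves:
  rows:
    - [[1,35,-30,0,0],[1,35,-30,0,0],[1,35,-30,0,0],[1,35,-30,0,0],[1,35,-30,0,0]]

```text
t: 2.8
tool_pos: [450.4, -205.8, 219.0]
tool_rot: [0.984, 0.176, 0.0, 0.0]
force: [0.0, 0.2, -0.1]
width: 93.1
grip_force: 0.0
```

Emit:
apply_moves:
  rows:
    - [[1,35,-30,10,0],[1,35,-30,10,0],[1,35,-30,10,0],[1,35,-30,10,0],[1,34,-28,10,9.8]]

```text
t: 3.42
tool_pos: [562.4, -6.6, 168.5]
tool_rot: [0.996, 0.089, 0.0, -0.0]
force: [0.8, 0.2, -0.4]
width: 92.9
grip_force: 0.0
```

```bash
python3 -c "
from h import *
togo(562,-9.5,54,100.5)"
```

```text
t 3.42 pos [562.4  -6.6 168.5] shift [ -0.9   2.8 114.5] yawY -79.8 toolz [ 0.001  0.    -1.   ] w 92.9 F [ 0.8  0.2 -0.4]
turn(world yaw +) 0.3 -> tool turn is minus that; q7 -1.46
```

Emit:
apply_moves:
  rows:
    - [[1,-0.8,2,30,0],[1,0,0,25,0],[1,0,0,20,0],[1,0,0,15,0],[1,0,0,0,0]]

```text
t: 4.05
tool_pos: [560.5, -10.0, 77.8]
tool_rot: [0.996, 0.091, -0.001, -0.0]
force: [1.0, -0.5, -0.3]
width: 93.0
grip_force: 0.0
```

Run:
```python
from h import *
togo(562,-9.5,55,100.5)
t=snap('top');s=snap('side')
c=lambda i,u,v:cv2.resize(i['img'][v-42:v+42,u-57:u+57,::-1],(399,294),interpolation=cv2.INTER_CUBIC)
cv2.imwrite('pics/pre.png',np.hstack([c(t,296,200),c(s,272,190)]))
```

```text
t 4.05 pos [560.5 -10.   77.8] shift [ 1.6 -0.2 22.8] yawY -79.5 toolz [-0.002  0.    -1.   ] w 93.0 F [ 1.  -0.5 -0.3]
turn(world yaw +) 0.0 -> tool turn is minus that; q7 -1.46
```

View pics/pre.png

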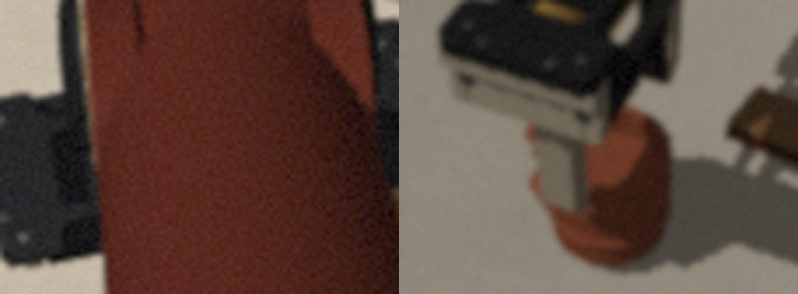

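The top view is blocked by the arm. The side view shows the near finger at about (555,170) in the crop, clear of the rim. I'll lower the last 23 mm and close.

Emit:
apply_moves:
  rows:
    - [[1,1.6,0,12,0],[1,0,0,11,0],[0.8,0,0,0,0],[0.65,0,0,0,0],[0.55,0,0,0,0]]
  force: 15

```text
t: 4.78
tool_pos: [562.9, -9.7, 56.0]
tool_rot: [0.996, 0.091, 0.0, -0.0]
force: [-0.3, -0.6, 0.4]
width: 67.6
grip_force: 0.0
```

Emit:
apply_moves:
  rows:
    - [[0.5,0,0,0,0],[0.5,0,0,0,0],[0.5,0,0,0,0],[0.5,0,0,0,0],[0.5,0,0,0,0]]

```text
t: 5.4
tool_pos: [562.9, -9.8, 55.9]
tool_rot: [0.996, 0.091, 0.0, 0.0]
force: [-0.4, -0.2, 3.3]
width: 64.6
grip_force: 15.0
```

Emit:
apply_moves:
  rows:
    - [[0.5,0,0,-4,0],[0.5,0,0,-6,0],[0.5,0,0,-8,0],[0.5,0,0,-12,0],[0.5,0,0,-16,0]]

```text
t: 6.02
tool_pos: [562.5, -9.7, 102.6]
tool_rot: [0.996, 0.091, -0.0, -0.0]
force: [0.6, -0.2, -2.1]
width: 63.9
grip_force: 15.0
```

Emit:
apply_moves:
  rows:
    - [[0.5,0,0,-20,0],[0.5,0,0,-16,0],[0.5,0,0,-10,0],[0.5,0,0,0,0],[0.5,0,0,0,0]]

```text
t: 6.65
tool_pos: [562.1, -9.7, 147.1]
tool_rot: [0.996, 0.091, -0.001, -0.0]
force: [-0.1, -0.3, -0.4]
width: 64.0
grip_force: 15.0
```

Run:
```python
from h import *
togo(522.3,235.3,148,100.5); print(robot.observe()['grip_force'])
s=snap('side')
c=lambda i,u,v:cv2.resize(i['img'][v-60:v+60,u-80:u+80,::-1],(720,540),interpolation=cv2.INTER_CUBIC)
cv2.imwrite('pics/lift.png',c(s,280,180))
```

```text
t 6.65 pos [562.1  -9.7 147.1] shift [   5.4 -248.2   -0.8] yawY -79.5 toolz [-0.001  0.    -1.   ] w 64.0 F [-0.1 -0.3 -0.4]
turn(world yaw +) 0.0 -> tool turn is minus that; q7 -1.45
14.99990398180671
```

View pics/lift.png

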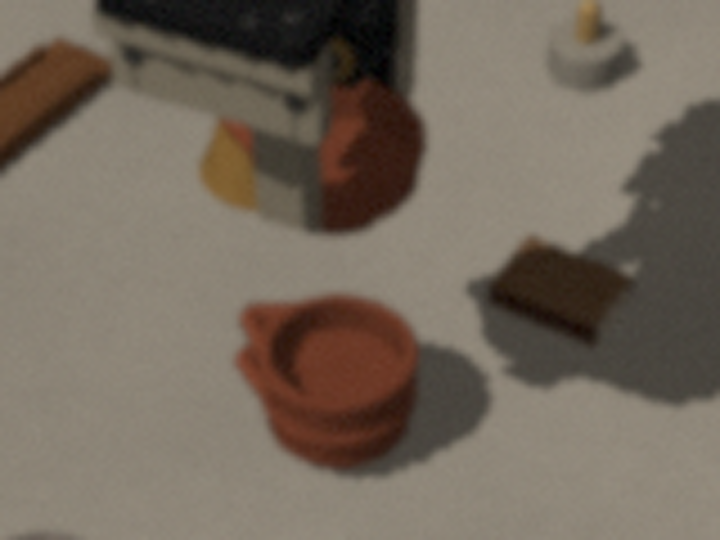

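Exactly one diya was lifted: the two others stay nested at crop (340,380) and the held one sits level in the gripper. Moving over the dish.

Emit:
apply_moves:
  rows:
    - [[0.5,0.5,-12,0,0],[0.5,0.7,-25,0,0],[0.5,0.7,-30,0,0],[0.5,0.7,-32,0,0],[0.5,0.7,-32,0,0]]

```text
t: 7.32
tool_pos: [541.3, 121.8, 147.3]
tool_rot: [0.996, 0.092, -0.0, -0.0]
force: [0.4, 0.5, -1.7]
width: 63.9
grip_force: 15.0
```

Emit:
apply_moves:
  rows:
    - [[0.5,0.7,-32,0,0],[0.5,0.7,-32,0,0],[0.5,0.7,-30,0,0],[0.5,0.4,-18,0,0],[0.5,0,-5,0,0]]

```text
t: 7.95
tool_pos: [522.5, 236.7, 147.4]
tool_rot: [0.996, 0.092, -0.0, -0.0]
force: [-0.2, 0.4, -1.3]
width: 64.3
grip_force: 15.0
```

Emit:
apply_moves:
  rows:
    - [[0.5,0,0,5,0],[0.5,0,0,10,0],[0.5,0,0,10,0],[0.5,0,0,5,0],[0.5,0,0,0,0]]

```text
t: 8.57
tool_pos: [523.0, 234.8, 117.1]
tool_rot: [0.996, 0.091, -0.001, 0.0]
force: [0.3, -0.3, -0.8]
width: 64.2
grip_force: 15.0
```

Run:
```python
from h import *
togo(522.3,235.3,103.5,101)
s=snap('side');t=snap('top')
c=lambda i,u,v:cv2.resize(i['img'][v-57:v+57,u-57:u+57,::-1],(400,400),interpolation=cv2.INTER_CUBIC)
cv2.imwrite('pics/over.png',np.hstack([c(s,205,290),c(t,155,232)]))
```

```text
t 8.57 pos [523.  234.8 117.1] shift [-0.6 -0.6 13.6] yawY -79.5 toolz [-0.001 -0.001 -1.   ] w 64.2 F [ 0.3 -0.3 -0.8]
turn(world yaw +) 0.5 -> tool turn is minus that; q7 -1.88
```

View pics/over.png

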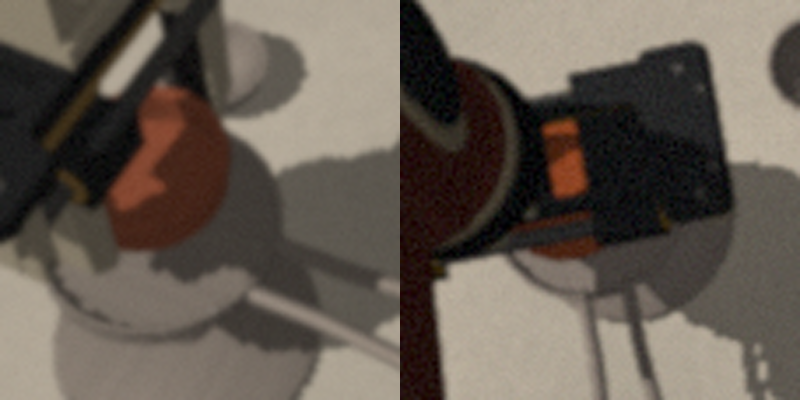

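The diya is over the dish, held level, with the handle on its near side. I'll lower slowly and watch the force.

Emit:
apply_moves:
  rows:
    - [[0.5,0,0,4,-0.5],[0.5,0,0,4,0],[0.5,0,0,2,0],[0.5,0,0,1,0],[0.5,0,0,0,0]]

```text
t: 9.3
tool_pos: [523.3, 235.2, 106.7]
tool_rot: [0.995, 0.096, 0.0, -0.0]
force: [0.1, -0.3, -0.8]
width: 64.2
grip_force: 15.0
```

Emit:
apply_moves:
  rows:
    - [[0.5,0,0,0.5,0],[0.5,0,0,0.5,0],[0.5,0,0,0.5,0],[0.5,0,0,0,0],[0.5,0,0,0,0]]

```text
t: 9.93
tool_pos: [523.3, 235.2, 105.2]
tool_rot: [0.995, 0.096, 0.0, -0.0]
force: [-0.7, 0.1, -1.4]
width: 64.1
grip_force: 15.0
```

Emit:
apply_moves:
  rows:
    - [[0.5,0,0,0.5,0],[0.5,0,0,0.5,0],[0.5,0,0,0.5,0],[0.5,0,0,0,0],[0.5,0,0,0,0]]

```text
t: 10.55
tool_pos: [523.3, 235.2, 103.7]
tool_rot: [0.995, 0.096, 0.0, -0.0]
force: [1.7, 0.4, -1.4]
width: 63.8
grip_force: 15.0
```

Emit:
apply_moves:
  rows:
    - [[0.5,0,0,0.4,0],[0.5,0,0,0.4,0],[0.5,0,0,0.4,0],[0.5,0,0,0,0],[0.5,0,0,0,0]]

```text
t: 11.18
tool_pos: [523.3, 235.2, 102.9]
tool_rot: [0.995, 0.096, 0.0, -0.0]
force: [-2.7, -1.2, 4.6]
width: 64.2
grip_force: 15.0
```

Contact came at TCP 102.9, where 103 was expected. Release slowly.

Emit:
apply_moves:
  rows:
    - [[0.68,0,0,0,0],[0.7,0,0,0,0],[0.75,0,0,0,0],[0.85,0,0,0,0],[0.92,0,0,0,0]]

```text
t: 11.8
tool_pos: [523.3, 235.3, 102.2]
tool_rot: [0.995, 0.096, -0.0, -0.0]
force: [-0.2, -0.5, -0.5]
width: 83.3
grip_force: 0.0
```

Emit:
apply_moves:
  rows:
    - [[0.92,0,0,-10,0],[0.92,0,0,-20,0],[0.92,0,0,-25,0],[0.92,0,0,-20,0],[0.92,0,0,-10,0]]

```text
t: 12.42
tool_pos: [523.9, 235.5, 189.3]
tool_rot: [0.995, 0.096, 0.001, -0.001]
force: [0.5, -0.2, -0.1]
width: 85.3
grip_force: 0.0
```

Emit:
apply_moves:
  rows:
    - [[0.92,0,20,0,0],[0.92,0,40,0,0],[0.92,0,50,0,0],[0.92,0,50,0,0],[0.92,0,50,0,0]]

```text
t: 13.05
tool_pos: [562.6, 25.4, 186.4]
tool_rot: [0.995, 0.095, -0.001, 0.0]
force: [0.9, -0.8, 0.2]
width: 85.7
grip_force: 0.0
```

Run:
```python
from h import *
s=snap('side');t=snap('top')
f=lambda cx,cy,z,hw,hh,i:cv2.resize(rect(i,cx,cy,z,hw,hh,4),(380,int(380*hh/hw)),interpolation=cv2.INTER_CUBIC)
# diya plane z=118 and dish plane z=90 ; plus tealight at z=20
a=np.hstack([np.vstack([f(523,235,118,70,56,i),f(600,-285,20,40,32,i)]) for i in (t,s)])
cv2.imwrite('pics/placed.png',a); print(a.shape)
togo(600,-285,150,101)
```

```text
(608, 760, 3)
t 13.15 pos [563.2  18.1 186.4] shift [-17.1 304.6  38.4] yawY -79.8 toolz [-0.002 -0.007 -1.   ] w 85.6 F [-0.1  0.3 -0.2]
turn(world yaw +) 0.8 -> tool turn is minus that; q7 -1.49
```

View pics/placed.png

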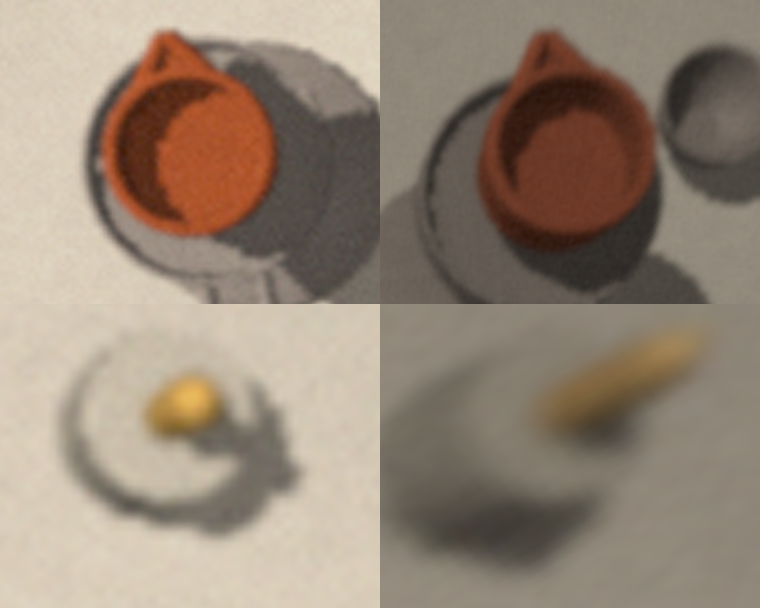

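The diya is centred in the dish: centre about (522.5,235.3), against (522.5,235.2) for the dish. The lip yaw is about 10.9° against 11°. The tealight's puck centre is at panel (166,412) from the top and its flame base at (170,412) from the side, so it stands at (609,-280) and upright. Going there.

Emit:
apply_moves:
  rows:
    - [[0.6,-0.7,30,0,0],[0.6,-0.7,35,0,0],[0.6,-0.7,40,0,0],[0.6,-0.7,40,0,0],[0.6,-0.7,40,0,0]]

```text
t: 13.78
tool_pos: [594.0, -155.2, 186.4]
tool_rot: [0.995, 0.095, -0.001, -0.0]
force: [0.2, 0.1, 1.5]
width: 56.1
grip_force: 0.0
```

Emit:
apply_moves:
  rows:
    - [[0.6,-0.7,40,10,0],[0.6,-0.7,40,20,0],[0.6,-0.7,30,30,0],[0.6,-0.7,17,30,0],[0.6,-0.7,0,10,0]]

```text
t: 14.4
tool_pos: [612.6, -280.6, 84.1]
tool_rot: [0.996, 0.094, -0.003, -0.001]
force: [0.5, -0.1, 0.5]
width: 55.8
grip_force: 0.0
```

Emit:
apply_moves:
  rows:
    - [[0.6,0,0,0,0],[0.6,0,0,0,0],[0.6,0,0,0,0],[0.6,0,0,0,0],[0.6,0,0,0,0]]

```text
t: 15.02
tool_pos: [616.0, -278.5, 87.9]
tool_rot: [0.995, 0.096, 0.0, 0.0]
force: [-0.0, -0.0, 0.1]
width: 56.1
grip_force: 0.0
```

Run:
```python
from h import *
togo(609,-280,23,101)
```

```text
t 15.03 pos [ 616.  -278.5   87.9] shift [-7.2  0.1 64.9] yawY -79.0 toolz [ 0.001 -0.    -1.   ] w 56.1 F [-0.  -0.   0.1]
turn(world yaw +) 0.0 -> tool turn is minus that; q7 -1.01
```

Emit:
apply_moves:
  rows:
    - [[0.6,-3.5,0,0,0],[0.6,-3.7,0,4,0],[0.6,0,0,4,0],[0.6,0,0,4,0],[0.6,0,0,0,0]]

```text
t: 15.65
tool_pos: [608.5, -279.7, 74.8]
tool_rot: [0.995, 0.096, -0.0, -0.0]
force: [-0.4, -0.3, -0.7]
width: 55.8
grip_force: 0.0
```

Run:
```python
from h import *
togo(609,-280,23,101)
s=snap('side')
c=lambda i,u,v:cv2.resize(i['img'][v-48:v+48,u-64:u+64,::-1],(720,540),interpolation=cv2.INTER_CUBIC)
cv2.imwrite('pics/tea.png',c(s,330,115))
o=robot.observe()['tool_pos'];print('tcp px',proj(s,o),'stub top px',proj(s,(609,-280,40)))
```

```text
t 15.65 pos [ 608.5 -279.7   74.8] shift [ 0.5  0.4 51.8] yawY -79.0 toolz [-0.001  0.001 -1.   ] w 55.8 F [-0.4 -0.3 -0.7]
turn(world yaw +) 0.0 -> tool turn is minus that; q7 -1.01
tcp px [331.53411523 107.55021176] stub top px [330.06880193 121.13761551]
```

View pics/tea.png

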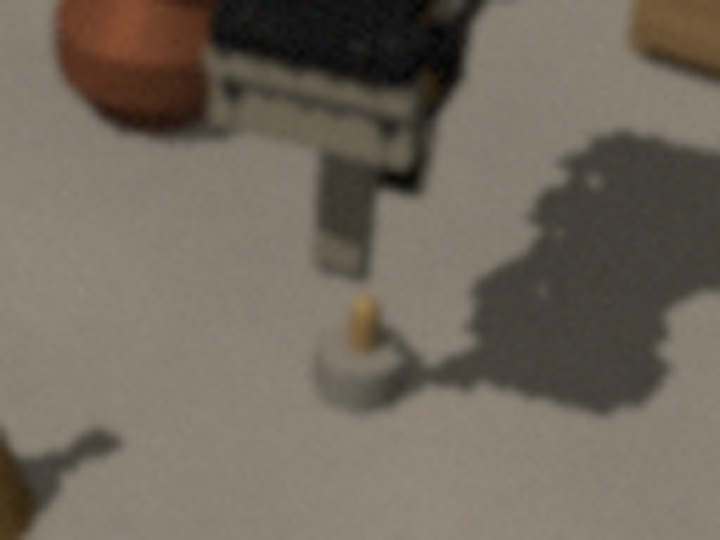

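The near finger comes down beside the flame, which is at crop (366,303), about 1 px from the prediction. Descend and grip the stub above the puck.

Emit:
apply_moves:
  rows:
    - [[0.6,-0.5,1,15,0],[0.6,0,0,15,0],[0.6,0,0,12,0],[0.6,0,0,7,0],[0.6,0,0,2.5,0]]
  force: 6

```text
t: 16.32
tool_pos: [608.2, -280.9, 23.3]
tool_rot: [0.995, 0.096, -0.0, -0.0]
force: [0.5, 0.4, -0.3]
width: 55.7
grip_force: 0.0
```

Emit:
apply_moves:
  rows:
    - [[0.5,0,0,0,0],[0.4,0,0,0,0],[0.3,0,0,0,0],[0.22,0,0,0,0],[0.16,0,0,0,0]]

```text
t: 16.95
tool_pos: [608.4, -281.1, 24.1]
tool_rot: [0.995, 0.096, 0.0, 0.0]
force: [0.8, -0.6, 1.0]
width: 16.5
grip_force: 0.0
```

Emit:
apply_moves:
  rows:
    - [[0.1,0,0,0,0],[0.05,0,0,0,0],[0.0,0,0,0,0],[0.0,0,0,0,0],[0.0,0,0,0,0]]

```text
t: 17.58
tool_pos: [608.4, -281.1, 24.0]
tool_rot: [0.995, 0.096, 0.0, 0.0]
force: [0.3, -0.8, -0.1]
width: 11.8
grip_force: 6.0
```

Emit:
apply_moves:
  rows:
    - [[0,0,0,-5,0],[0,0,0,-15,0],[0,0,0,-25,0],[0,0,0,-30,0],[0,0,0,-30,0]]
  force: 8

```text
t: 18.2
tool_pos: [608.7, -281.0, 131.1]
tool_rot: [0.995, 0.096, 0.001, 0.0]
force: [0.2, -0.1, -0.0]
width: 11.6
grip_force: 8.0
```

Emit:
apply_moves:
  rows:
    - [[0,0,0,-25,0],[0,0,0,-15,0],[0,0,0,-5,0],[0,0,0,0,0],[0,0,0,0,0]]

```text
t: 18.82
tool_pos: [607.8, -280.7, 172.7]
tool_rot: [0.995, 0.096, -0.001, -0.001]
force: [0.3, 0.3, -0.5]
width: 11.6
grip_force: 8.0
```

Run:
```python
from h import *
togo(522.5,235.3,126,101)
```

```text
t 18.82 pos [ 607.8 -280.7  172.7] shift [  14.6 -522.7   47.4] yawY -79.0 toolz [-0.002  0.001 -1.   ] w 11.6 F [ 0.3  0.3 -0.5]
turn(world yaw +) 0.0 -> tool turn is minus that; q7 -1.0
```

Emit:
apply_moves:
  rows:
    - [[0,0.5,-12,0,0],[0,1,-25,0,0],[0,1,-35,0,0],[0,1,-38,0,0],[0,1,-38,0,0]]

```text
t: 19.45
tool_pos: [584.0, -132.5, 173.6]
tool_rot: [0.995, 0.096, -0.0, -0.001]
force: [0.9, -0.0, -0.3]
width: 11.4
grip_force: 8.0
```

Emit:
apply_moves:
  rows:
    - [[0,1,-38,0,0],[0,1,-38,0,0],[0,1,-38,0,0],[0,1,-38,0,0],[0,1,-38,0,0]]

```text
t: 20.08
tool_pos: [552.4, 54.8, 173.7]
tool_rot: [0.995, 0.096, -0.0, -0.0]
force: [0.4, 0.1, -0.9]
width: 11.5
grip_force: 8.0
```

Emit:
apply_moves:
  rows:
    - [[0,1,-38,0,0],[0,1,-38,0,0],[0,1,-38,0,0],[0,1,-32,0,0],[0,0.5,-20,0,0]]

```text
t: 20.7
tool_pos: [524.8, 219.0, 173.7]
tool_rot: [0.995, 0.097, -0.001, -0.0]
force: [0.5, -0.6, 0.5]
width: 11.3
grip_force: 8.0
```

Emit:
apply_moves:
  rows:
    - [[0,0.5,-12,0,0],[0,0.5,-6,0,0],[0,0,-2,0,0],[0,0,0,0,0],[0,0,0,0,0]]

```text
t: 21.32
tool_pos: [523.7, 235.3, 174.0]
tool_rot: [0.995, 0.095, -0.0, 0.0]
force: [-0.2, 0.2, 0.2]
width: 11.6
grip_force: 8.0
```

Run:
```python
from h import *
togo(522.5,235.3,126,101)
```

```text
t 21.32 pos [523.7 235.3 174. ] shift [-1.1 -0.2 48. ] yawY -79.1 toolz [ 0. -0. -1.] w 11.6 F [-0.2  0.2  0.2]
turn(world yaw +) 0.1 -> tool turn is minus that; q7 -1.87
```

Emit:
apply_moves:
  rows:
    - [[0,-1,0,6,0],[0,0,0,10,0],[0,0,0,10,0],[0,0,0,8,0],[0,0,0,4,0]]

```text
t: 21.95
tool_pos: [522.1, 236.0, 135.1]
tool_rot: [0.995, 0.096, -0.001, 0.0]
force: [0.5, 0.0, -0.2]
width: 11.6
grip_force: 8.0
```

Emit:
apply_moves:
  rows:
    - [[0,0,0,3,0],[0,0,0,2,0],[0,0,0,2,0],[0,0,0,0.5,0],[0,0,0,0,0]]

```text
t: 22.58
tool_pos: [522.5, 236.1, 128.6]
tool_rot: [0.995, 0.096, 0.0, -0.0]
force: [-0.2, 0.3, -0.6]
width: 11.3
grip_force: 8.0
```

Emit:
apply_moves:
  rows:
    - [[0,0,0,0.5,0],[0,0,0,0.5,0],[0,0,0,0.5,0],[0,0,0,0,0],[0,0,0,0,0]]

```text
t: 23.2
tool_pos: [522.4, 236.1, 127.0]
tool_rot: [0.995, 0.096, 0.0, -0.0]
force: [1.0, -0.2, 0.4]
width: 11.4
grip_force: 8.0
```

Emit:
apply_moves:
  rows:
    - [[0,0,0,0.4,0],[0,0,0,0.4,0],[0,0,0,0,0],[0,0,0,0,0],[0,0,0,0,0]]

```text
t: 23.82
tool_pos: [522.4, 236.0, 126.2]
tool_rot: [0.995, 0.096, 0.0, -0.0]
force: [1.0, -0.2, 0.0]
width: 11.1
grip_force: 8.0
```

Emit:
apply_moves:
  rows:
    - [[0,0,0,0.4,0],[0,0,0,0,0],[0,0,0,0,0],[0,0,0,0,0],[0,0,0,0,0]]

```text
t: 24.45
tool_pos: [522.4, 236.1, 125.9]
tool_rot: [0.995, 0.096, 0.0, -0.0]
force: [0.3, 0.2, 1.2]
width: 11.6
grip_force: 8.0
```

Emit:
apply_moves:
  rows:
    - [[0,0,0,0.4,0],[0,0,0,0,0],[0,0,0,0,0],[0,0,0,0,0],[0,0,0,0,0]]

```text
t: 25.08
tool_pos: [522.5, 236.1, 125.9]
tool_rot: [0.995, 0.096, 0.0, -0.0]
force: [-1.0, -0.4, 4.8]
width: 11.5
grip_force: 8.0
```

The tealight has reached the diya's floor: the TCP stopped at 125.9 with +4.8 N. Release, but only partly so the fingers stay clear of everything, then rise straight up.

Emit:
apply_moves:
  rows:
    - [[0.16,0,0,0,0],[0.2,0,0,0,0],[0.25,0,0,0,0],[0.3,0,0,0,0],[0.3,0,0,0,0]]

```text
t: 25.7
tool_pos: [522.4, 236.1, 125.3]
tool_rot: [0.995, 0.096, -0.0, -0.0]
force: [0.2, 1.0, -0.7]
width: 27.6
grip_force: 0.0
```

Emit:
apply_moves:
  rows:
    - [[0.3,0,0,-8,0],[0.3,0,0,-15,0],[0.3,0,0,-25,0],[0.3,0,0,-20,0],[0.3,0,0,-5,0]]

```text
t: 26.32
tool_pos: [523.5, 236.6, 200.9]
tool_rot: [0.995, 0.096, 0.002, -0.001]
force: [0.1, 0.9, 0.2]
width: 28.3
grip_force: 0.0
```

Emit:
apply_moves:
  rows:
    - [[0.3,0,20,0,0],[0.3,0,40,0,0],[0.3,0,50,0,0],[0.3,0,50,0,0],[0.3,0,40,0,0]]

```text
t: 26.95
tool_pos: [559.8, 35.0, 197.4]
tool_rot: [0.996, 0.094, -0.001, 0.001]
force: [0.4, 0.3, -0.0]
width: 27.6
grip_force: 0.0
```

Emit:
apply_moves:
  rows:
    - [[0.3,0,40,0,0],[0.3,0,30,0,0],[0.3,0,10,0,0],[0.3,0,0,0,0],[0.3,0,0,0,0]]

```text
t: 27.58
tool_pos: [575.4, -36.9, 198.2]
tool_rot: [0.995, 0.097, -0.0, -0.001]
force: [0.1, 0.3, 0.1]
width: 28.0
grip_force: 0.0
```

Run:
```python
from h import *
s=snap('side');t=snap('top')
c=lambda i,u,v,w,h:cv2.resize(i['img'][v-h:v+h,u-w:u+w,::-1],(400,int(400*h/w)),interpolation=cv2.INTER_CUBIC)
f=np.hstack([cv2.resize(i['img'][:,:,::-1],(400,300)) for i in (s,t)])
cv2.imwrite('pics/final.png',np.vstack([np.hstack([c(s,205,285,64,48),c(t,155,235,64,48)]),f]))
```

```text
(no output)
```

View pics/final.png

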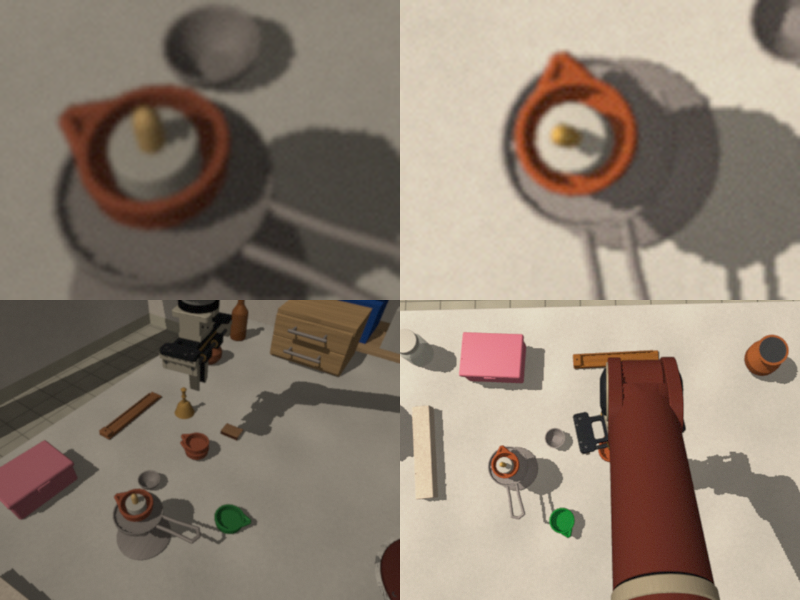

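The tealight stands upright inside the diya (flame at crop (147,130) side and (566,134) top). The diya is centred, with its lip opposite the handle, and the two lower diyas and the bystanders haven't moved.

```bash
python3 -c "
from plant import robot
print(robot.finish_job())"
```

```text
the job is handed in; nothing more can be done
None
```

The job is handed in: the top diya stands centred in the aarti stand's dish with its lip away from the handle and the tealight upright inside it, and the final pictures show the other two diyas still nested and everything else in place; the judge returned no verdict.

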